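# Level the sample-tin shaker on the paint-shop counter

## Robot

A 6-joint arm with a two-finger parallel gripper is mounted at the origin on the work surface. World frame = base frame: x ahead of the robot, y to its left, z up, the work surface at z = 0. Lengths are in m, angles in rad, forces in N, time in s.
With the tool pointing down it reaches from about 0.225 to 0.875 m from the base axis. Payload 3.4 kg.
Tool frame: the origin (TCP) lies on the centre line of the jaws, within the pads' length; the fingertips stand 14 mm ahead of it and the grasp point (between the pads) lies 5 mm behind it (tip_reach is the distance from the TCP to the fingertips, in m); z points along the fingers, y is the direction in which the jaws open and shut (so a half turn about z gives the same grasp; the last joint's range is limited). The gripper opens to 85 mm and grips with 20 to 120 N. Pads are 22 mm wide; open, the fingers measure 114 mm over their backs; the gripper's body (76 mm by 85 mm) begins 54 mm behind the grasp point. The pads swing forward as they close: fully open they stand 13 mm farther back than shut.
Start: joints at [-1.431, 0.276, 1.505, -0, 1.361, -0.121], TCP at [0.148, -0.556, 0.245] pointing down, gripper open.
Joint ranges: [-2.89, 2.89], [-0.75, 2.08], [0.22, 2.7], [-1.18, 4.32], [0.11, 2.71], [-2.7, 2.7]. Speed limits (rad/s): [2.57, 2.57, 3.14, 3.14, 3.14, 3.14].

## Interface

Orientations are given as a unit quaternion [x, y, z, w].
In Python, from station import get_state, grab_frame, close_job, recognise, masks_of, pinpoint, tip_reach gives the robot as it stands. The module is installed in compiled form; this text tells all that it offers.
- The arm moves only by the tool apply_moves, never from a script. Its argument "targets" is a list of rows, each an object of numbers: "claw": the gripper's target within -1 to 1 (shut at 1, half-way at 0, fully open at -1); "dx", "dy", "dz": the shift along the tool's x, y, z each as a share of 0.25 m, from -1 to 1; "rx", "ry", "rz": the turn, a rotation vector about the tool's x, y, z each as a share of 90 degrees, from -1 to 1. In form: [{"claw": .., "dx": .., "dy": .., "dz": .., "rx": .., "ry": .., "rz": ..}, ...]. A call has 1 to 8 rows; each row is the pose to reach, as a shift and turn from the pose commanded when the call began, along the tool's axes at that moment; what a row does not reach only later rows make up. A row lasts 1/10 s, in which the tool goes at most 50 mm and 8.59 degrees, less where a joint would pass 70% of its speed; a pose out of reach is approached as far as the arm can. A call with a number of a shift or a turn outside -1 to 1 is refused whole. A call with a gripper value outside its range is refused whole. The fingers move at their own pace and stop on an object; "squeeze" is the grip in N (left out, the last holds). Time passes only in rows, so rows that repeat a pose let the fingers close. It gives the time, the measured TCP pose, the force and the opening at its end, in the units of the state.
- get_state(): the state, without advancing time (a new reading comes with each control period).
- grab_frame(name): name is "scene" or "top" or "wrist"; returns a dict with "color" (384x512x3 uint8, red, green, blue), "vfov" (degrees; the focal length in pixels is half the picture's height over the tangent of half this angle, whatever the lens; pixels are square), "cx", "cy" (the principal point, pixels), "k1" (the pictures are not rectified: a ray, as slopes to the right and down, at radius r is drawn at 1 + k1 r^2 times it, then the intrinsics apply), "R" (3x3) and "t" (3): a world point X has camera coordinates R X + t; the wrist camera has in their place "mount" (4x4, takes a point from camera to tool coordinates, whose origin is the TCP and whose axes are the flange's). Camera axes: x right, y down, z forward; pixel columns grow to the right and rows downward; lengths in m; the calibration is good to about 2 mm. A picture is of the moment at which its call begins: read the wrist's pose just before it. There is no depth.
- close_job(): hands the job in, once; it reports no verdict.
Trained networks look in a picture, given as the dict that the camera call returned (one of the last four; its "shot" number tells which), for a name from the list of things; names that differ only in an ending like _2 or _b are one class to them, and where a whole thing is asked for, a point or a joint stands for the part that bears it (a point fixed in the world has none). Each returns a list of dicts, best first, with "confidence" (0 to 1); they miss things now and then, are a little off and sometimes report something else, mostly with a low value. They report only what shows in the picture. A call takes as long as a camera call. They do not tell look-alikes from the thing itself.
- recognise(label, picture): "location" ([x, y, z] in m, in world coordinates, good to about 4 mm: the middle of the surface that is visible of it).
- masks_of(label, picture): "pixels" (384x512 bool, what is visible of it).
- pinpoint(label, picture): "location" ([x, y, z] in m, in world coordinates, good to about 4 mm: a listed point, or the origin of a listed thing).
The state is a dict: "clock": time; "joint_positions": joint angles; "qd": joint speeds; "joint_torque": joint torques, N m; "tool_pos": TCP position; "tool_rot": TCP orientation; "wrist_force": force on the tool from outside, world axes, zero at the start; "moment": the same for the moment, N m; "width": finger opening in m.
Only numpy, scipy, OpenCV 4.12 (cv2) and the standard library are available. Lean on these libraries where they do the work, as an engineer would, in place of code of your own. Each camera call takes 0.05 s, during which the arm holds its last target.

## Task

The tin shaker has to stand level before it runs: push its door shut until the catch snaps home, then turn the hand knob of its levelling foot until the bubble of the spirit level lying across the top sits centred between the two lines. Leave the level lying across the machine and finish with your fingers still pressing it firmly down flat on the top, bubble still centred: keep pressing, do not let go, while I tighten the lock nut. Do not knock about the other things on the counter.

Things in the scene. Friction and masses are not known exactly. Their poses are not given: they have to be found in the camera images.
- shaker_top (a point): Centre of the flat top of the tin shaker, a grey steel cabinet 240 mm wide (y), 220 deep (x), 235 high to this point. Its axes are the machine's: -x out of the door front, +y to the side of its two fixed feet, z up. Its third foot, the adjustable one, is at the end of a tube out on its -y side, which at the start is too low by under 0.4 degrees
- door_push (a point): Point on the door's outer face, 110 mm above its lower edge (z 195 mm), 170 mm from the hinge: a good place to push. Axes are the door's: -x out of its outer face, +y towards the hinge. The door, a framed window on the machine's -x face, is 228 mm wide, 16 thick, z 85 to 225 mm, hinged at its +y edge; bar handle 40 mm off the face, 205 mm from the hinge, z 100 to 165 mm
- door_hinge (a point): Point on the door's vertical hinge axis, at the height of door_push; the door's inner face passes through it, its outer face lies 16 mm farther out
- door (a joint): Door angle: 0 fully shut, 0.3 to 0.65 rad at the start, growing as it opens towards -x. It swings freely to about 0.06 rad; there a sprung roller catch must be pushed over (about 7 N near the free edge); past about 0.03 rad it snaps to 0 and holds the door shut
- jack_grip (a point): Centre of the levelling foot's hand knob: black, fluted, round, 43 mm across, 24 high, 100 mm above the counter, on a vertical screw spindle (its z), its axis 95 mm from the cabinet wall. Clockwise from above raises its side and moves the bubble towards the knob, about 5 mm per rad; 1 to 3 rad are needed at the start. Stays where left; stiff to about 0.1 N m. Any grasp yaw
- level_mid (a point): Middle of the upper edge of the spirit level, an aluminium torpedo level 230 mm long (its x), 26 wide (its y), 45 high, 0.5 kg, lying loose across the machine's top; this point is 45 mm above its underside. Its +x end points away from the levelling foot (machine's +y). The vial, 72 mm long, lies here under a flat cover flush with the edge, which may be pressed anywhere
- bubble (a joint): Where the pale bubble stands in the yellow-green vial, in m from the middle along the level's +x. It runs to the higher end: positive while the knob's side is too low. 2.4 mm per milliradian of slope; settles in about 1 s. Two black lines stand 11.5 mm either side of the middle, the bubble is 17 mm long; centred is 0
- pot_a: bystander: paint sample pot, 68 mm across, 82 mm high
- pot_b: bystander: another such pot
- pot_c: bystander: another such pot
- spray: bystander: spray can, 64 mm across, 185 mm high
- tape: bystander: roll of masking tape lying flat, 104 mm across, 24 mm high, in front of the machine
- spanner: bystander: spanner for the lock nut, 170 mm long, lying flat
- brush: bystander: paint brush lying flat
- scraper: bystander: paint scraper lying flat, 170 mm long
Not all that is in view belongs to the job. Leave any purple look-alike of the part that bears level_mid alone.

How it is judged:
On the way, in this order (a step that is already met when the one before it is completed fails the run):
1. the door is shut on its catch (value of joint door below 0.015 rad), for 0.2 s.
2. the foot is turned until the bubble stands centred, the level lying untouched across the top (value of joint bubble between -0.003 and 0.003 m and contact force between each of the arm, the fingers and level below 0.5 N and angle between shaker_top's own z axis and vertical below 0.002 rad), for 0.4 s.
At the end, for the whole second after the job is handed in: Door shut on its catch (under 0.015 rad), shaker level within 2 mrad, bubble within 3 mm of the middle; level still and flat across the top (within 0.3 rad, 70 mm of the top's centre), fingers pushing it with over 3 N so that it bears on the top with over 8 N (it weighs 5 N) (value of joint door below 0.015 rad and value of joint bubble between -0.003 and 0.003 m and angle between shaker_top's own z axis and vertical below 0.002 rad and contact force between the fingers and level above 3 N and contact force between level and shaker above 8 N and angle between the x axis of level_mid and the y axis of shaker_top, either way round below 0.3 rad and horizontal distance between level_mid and shaker_top below 0.07 m and z of level_mid in the frame of shaker_top below 0.05 m and linear speed of level below 0.02 m/s); the arm keeps its last pose, push and grip.
It fails at once if the spirit level falls off the machine or is lifted away (distance between level_mid and shaker_top above 0.12 m).
It fails at once if a bystander is knocked about (moved over 40 mm) (distance of any of pot_a, pot_b, pot_c, spray, tape, spanner, brush, scraper from where it was at the start of the episode above 0.04 m).
It also fails if it takes over 70 s, if anything falls off the work surface, if the arm or the gripper's body presses on something with over 40 N, if the wrist force passes 120 N, or if a joint passes its speed limit or range.

## Working session

There is one attempt and no reset: what is moved stays moved. The work goes in short steps, Python scripts to look and compute and a tool call to move; the robot and the scene stay as the last step left them, time stands still between calls to the robot, and variables do not carry over. Pictures are saved under pics/ and viewed, and the job is handed in when it is done.

Besides the shell and the picture viewer there is one more tool, called after "Request:" as name(argument=value, ...) on one line, values as JSON. apply_moves: Moves the arm, as the interface text tells. Its arguments: {"type":"object","properties":{"targets":{"type":"array","items":{"type":"object","properties":{"claw":{"type":"number"},"dx":{"type":"number"},"dy":{"type":"number"},"dz":{"type":"number"},"rx":{"type":"number"},"ry":{"type":"number"},"rz":{"type":"number"}}}},"squeeze":{"type":"number"}},"required":["targets"]}

```bash
ls; mkdir -p pics; python3 - <<'E'
from station import *
import cv2
s=get_state();print(s)
import station
print(tip_reach)
for n in ["scene","top","wrist"]:
    f=grab_frame(n)
    cv2.imwrite(f"pics/a_{n}.png",f["color"][:,:,::-1])
    print(n,{k:v for k,v in f.items() if k!="color"})
    if n!="wrist":
        for l in ["shaker_top","door_push","door_hinge","jack_grip","level_mid"]:
            print(l,[(x["location"],x["confidence"]) for x in pinpoint(l,f)][:3])
E
```

```text
pics
{'clock': 0.0, 'joint_positions': array([-1.43100807e+00,  2.76620128e-01,  1.50617325e+00, -2.57895285e-05,
        1.36070185e+00, -1.20991055e-01]), 'qd': array([ 2.24863131e-05,  1.28401527e-03,  1.66692756e-03,  2.90930062e-04,
       -1.65862737e-04,  1.23012124e-04]), 'joint_torque': array([-5.58600150e-04, -4.16770148e+01, -2.45806968e+01, -4.91112569e-04,
        1.09796741e-02, -3.23726113e-07]), 'tool_pos': array([ 0.1481722 , -0.55504044,  0.24440938]), 'tool_rot': array([ 9.91510506e-01,  1.30023121e-01, -2.15487739e-05, -9.51130199e-04]), 'wrist_force': array([ 0.09321372, -0.61964574, -0.32388454]), 'moment': array([ 0.00987367, -0.02774727, -0.02393175]), 'width': 0.08523582799297247}
0.014
scene {'vfov': 50.09723084267742, 'cx': 256.3630709489042, 'cy': 193.6326544827724, 'k1': -0.07593676461491505, 'R': array([[ 0.04200016,  0.99911026,  0.00382981],
       [ 0.69659935, -0.02653504, -0.71696948],
       [-0.71622995,  0.03278068, -0.69709403]]), 't': array([-0.06103615, -0.21578468,  1.74855706]), 'shot': 1}
shaker_top [([0.6698, 0.0124, 0.2347], 0.92)]
door_p
[... 671 characters left out ...]
2], 0.18)]
door_push [([0.4872, -0.0317, 0.1942], 0.71)]
door_hinge [([0.5554, 0.1283, 0.1945], 0.95)]
jack_grip []
level_mid [([0.6631, 0.5254, 0.0466], 0.98), ([0.6356, 0.0102, 0.2758], 0.71), ([0.4984, 0.4072, -0.0], 0.54)]
wrist {'vfov': 60.2111318779716, 'cx': 258.77228118617177, 'cy': 191.4701331428826, 'k1': 0.014142369547713127, 'mount': array([[ 1.24501345e-03, -9.47605649e-01, -3.19440111e-01,
         8.22928859e-02],
       [ 9.99999120e-01,  1.03360679e-03,  8.31331796e-04,
         2.58119706e-04],
       [-4.57599239e-04, -3.19440865e-01,  9.47606102e-01,
        -1.28321517e-01],
       [ 0.00000000e+00,  0.00000000e+00,  0.00000000e+00,
         1.00000000e+00]]), 'shot': 3}
```

```bash
python3 -c "
import cv2,numpy as np
a=cv2.imread('pics/a_scene.png');cv2.imwrite('pics/a_s2.png',cv2.resize(a,(800,600)))
a=cv2.imread('pics/a_top.png');cv2.imwrite('pics/a_t2.png',cv2.resize(a,(800,600)))"
```

```text
(no output)
```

View pics/a_s2.png

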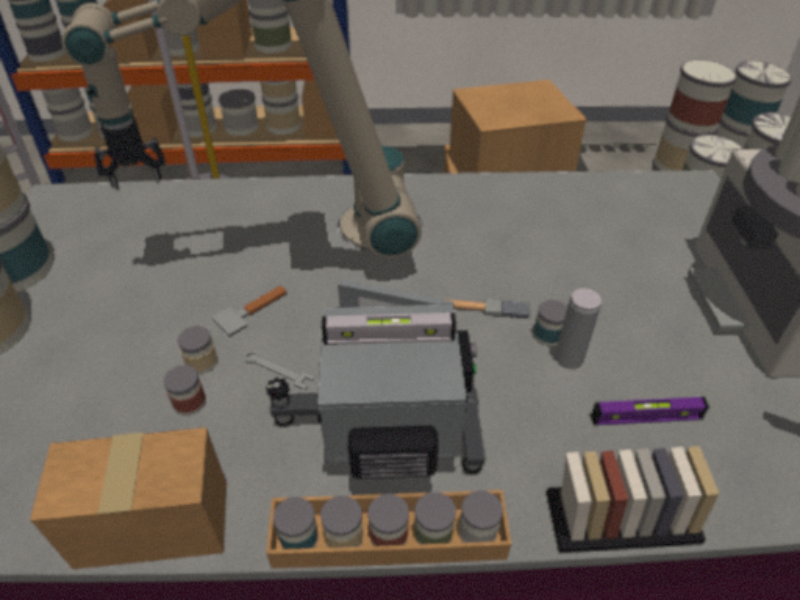

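View pics/a_t2.png

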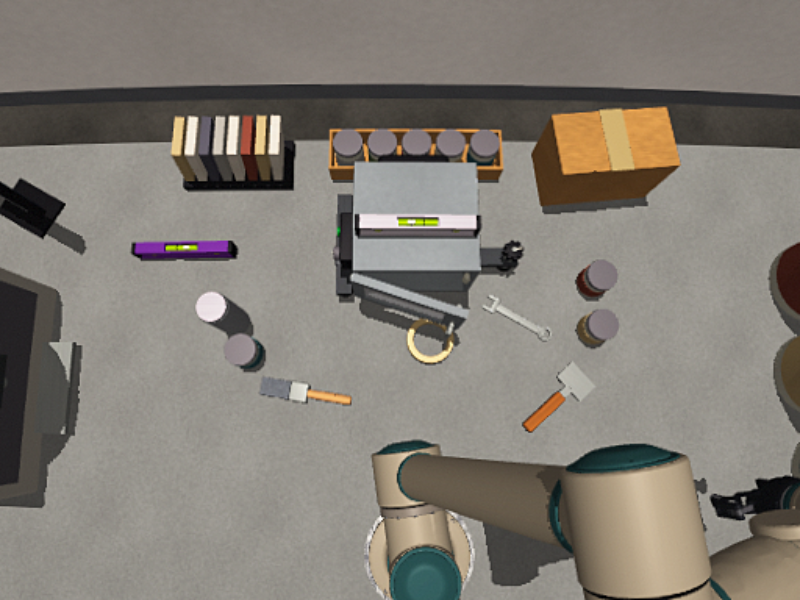

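View pics/a_wrist.png

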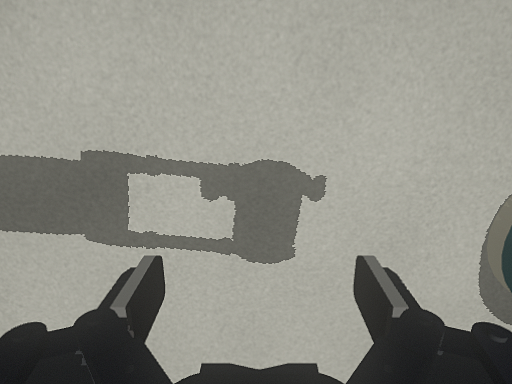

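The pictures show the machine nearly square to the world. The door is ajar about 0.33 rad towards the robot, and the real level (aluminium) is on top near x 0.636. The purple one on the counter at the left is the look-alike. The knob is at the tube end, about (0.633, -0.203).

```bash
cat > h.py <<'E'
from station import *
import numpy as np, cv2
from scipy.spatial.transform import Rotation as Rn
def down(psi): return Rn.from_quat([np.cos(psi/2),np.sin(psi/2),0,0])
def rel(pos,psi,start=None):
    s=get_state(); R=Rn.from_quat(s['tool_rot'])
    d=R.inv().apply(np.array(pos)-s['tool_pos']); r=(R.inv()*down(psi)).as_rotvec()
    print('clock',s['clock'],'pos',s['tool_pos'].round(4),'F',s['wrist_force'].round(2),'q',s['joint_positions'].round(2))
    print('d',(d/0.25).round(3),'r',(r/(np.pi/2)).round(3),'dist',np.linalg.norm(d).round(3),'ang deg',np.degrees(np.linalg.norm(r)).round(1))
def proj(f,X):
    X=np.atleast_2d(X); 
    if 'R' in f: C=X@f['R'].T+f['t']
    else:
        s=f['st'];R=Rn.from_quat(s['tool_rot']); T=R.inv().apply(X-s['tool_pos']); M=np.linalg.inv(f['mount']); C=T@M[:3,:3].T+M[:3,3]
    u=C[:,:2]/C[:,2:]; r2=(u**2).sum(1,keepdims=True); u=u*(1+f['k1']*r2)
    fl=192/np.tan(np.radians(f['vfov']/2)); return u*fl+[f['cx'],f['cy']]
def wrist():
    s=get_state(); f=grab_frame('wrist'); f['st']=s; return f
def ray_at_z(f,px,z):
    fl=192/np.tan(np.radians(f['vfov']/2)); ud=(np.array(px,float)-[f['cx'],f['cy']])/fl
    u=ud.copy()
    for _ in range(20): u=ud/(1+f['k1']*(u**2).sum())
    c=np.array([u[0],u[1],1.])
    if 'R' in f: o=-f['R'].T@f['t']; d=f['R'].T@c
    else:
        R=Rn.from_quat(f['st']['tool_rot']); o=R.apply(f['mount'][:3,3])+f['st']['tool_pos']; d=R.apply(f['mount'][:3,:3]@c)
    return o+d*(z-o[2])/d[2]
E
python3 - <<'E'
from h import *
rel([0.36,-0.10,0.23],0)
f=grab_frame('top'); g=grab_frame('scene')
for n,ff in(('t',f),('s',g)):
    print(n,[ (l,[x['location'] for x in pinpoint(l,ff)][:1]) for l in ('shaker_top','door_push','door_hinge','jack_grip','tape')])
E
```

```text
clock 0.65 pos [ 0.1483 -0.5556  0.2454] F [-0.16  0.15 -0.05] q [-1.43  0.28  1.5   0.    1.36 -0.12]
d [ 1.288 -1.542  0.061] r [ 0.    -0.     0.166] dist 0.503 ang deg 14.9
t [('shaker_top', [[0.6672, 0.0119, 0.2391]]), ('door_push', [[0.4866, -0.0308, 0.1943]]), ('door_hinge', [[0.5549, 0.1283, 0.1958]]), ('jack_grip', [[0.6349, -0.2073, 0.0954]]), ('tape', [[0.4528, -0.0241, 0.0004]])]
s [('shaker_top', [[0.6666, 0.0117, 0.2353]]), ('door_push', [[0.4881, -0.0265, 0.1982]]), ('door_hinge', [[0.558, 0.1283, 0.1934]]), ('jack_grip', [[0.6341, -0.1999, 0.0978]]), ('tape', [[0.6348, -0.2042, 0.0968]])]
```

Request:
apply_moves(targets=[{"claw": 1,"dx": 0.64,"dy": -0.77,"dz": 0.03,"rz": 0.166},{"claw": 1,"dx": 0.64,"dy": -0.77,"dz": 0.03,"rz": 0.166},{"claw": 1,"dx": 0.64,"dy": -0.77,"dz": 0.03,"rz": 0.166},{"claw": 1,"dx": 0.64,"dy": -0.77,"dz": 0.03,"rz": 0.166},{"claw": 1,"dx": 0.64,"dy": -0.77,"dz": 0.03,"rz": 0.166},{"claw": 1,"dx": 0.64,"dy": -0.77,"dz": 0.03,"rz": 0.166}])

```text
invalid input
```

```bash
python3 - <<'E'
from h import *
print(get_state()['width'])
rel([0.40,-0.04,0.212],0)
rel([0.435,-0.035,0.212],0)
E
```

```text
0.08523516448575116
clock 1.25 pos [ 0.1483 -0.5556  0.2453] F [-0.05 -0.26  0.55] q [-1.43  0.28  1.5   0.    1.36 -0.12]
d [ 1.505 -1.733  0.133] r [ 0.    -0.     0.166] dist 0.575 ang deg 14.9
clock 1.25 pos [ 0.1483 -0.5556  0.2453] F [-0.05 -0.26  0.55] q [-1.43  0.28  1.5   0.    1.36 -0.12]
d [ 1.645 -1.716  0.133] r [ 0.    -0.     0.166] dist 0.595 ang deg 14.9
```

Request:
apply_moves(targets=[{"claw": 1,"dx": 0.64,"dy": -0.77,"dz": 0.03,"rx": 0,"ry": 0,"rz": 0.166},{"claw": 1,"dx": 0.64,"dy": -0.77,"dz": 0.03,"rx": 0,"ry": 0,"rz": 0.166},{"claw": 1,"dx": 0.64,"dy": -0.77,"dz": 0.03,"rx": 0,"ry": 0,"rz": 0.166},{"claw": 1,"dx": 0.64,"dy": -0.77,"dz": 0.03,"rx": 0,"ry": 0,"rz": 0.166},{"claw": 1,"dx": 0.64,"dy": -0.77,"dz": 0.03,"rx": 0,"ry": 0,"rz": 0.166},{"claw": 1,"dx": 0.64,"dy": -0.77,"dz": 0.03,"rx": 0,"ry": 0,"rz": 0.166}], squeeze=30)

```text
clock: 1.85
tool_pos: [0.2542, -0.3222, 0.2376]
tool_rot: [1.0, 0.003, 0.0, -0.002]
wrist_force: [-0.3, -0.8, 0.4]
width: -0.0001
```

```bash
python3 - <<'E'
from h import *
print(get_state()['width'])
rel([0.40,-0.04,0.212],0)
rel([0.435,-0.035,0.212],0)
E
```

```text
-0.0001109330222976254
clock 1.85 pos [ 0.2542 -0.3222  0.2376] F [-0.33 -0.81  0.38] q [-1.07  0.03  1.83  0.    1.28  0.49]
d [ 0.589 -1.125  0.108] r [-0.003 -0.     0.003] dist 0.319 ang deg 0.4
clock 1.85 pos [ 0.2542 -0.3222  0.2376] F [-0.33 -0.81  0.38] q [-1.07  0.03  1.83  0.    1.28  0.49]
d [ 0.729 -1.145  0.108] r [-0.003 -0.     0.003] dist 0.34 ang deg 0.4
```

Request:
apply_moves(targets=[{"claw": 1,"dx": 0.58,"dy": -1,"dz": 0.1,"rx": 0,"ry": 0,"rz": 0},{"claw": 1,"dx": 0.58,"dy": -1,"dz": 0.1,"rx": 0,"ry": 0,"rz": 0},{"claw": 1,"dx": 0.58,"dy": -1,"dz": 0.1,"rx": 0,"ry": 0,"rz": 0},{"claw": 1,"dx": 0.58,"dy": -1,"dz": 0.1,"rx": 0,"ry": 0,"rz": 0},{"claw": 1,"dx": 0.58,"dy": -1,"dz": 0.1,"rx": 0,"ry": 0,"rz": 0},{"claw": 1,"dx": 0.58,"dy": -1,"dz": 0.1,"rx": 0,"ry": 0,"rz": 0},{"claw": 1,"dx": 0.58,"dy": -1,"dz": 0.1,"rx": 0,"ry": 0,"rz": 0}])

```text
clock: 2.55
tool_pos: [0.4001, -0.0749, 0.2126]
tool_rot: [1.0, 0.003, 0.001, -0.001]
wrist_force: [-0.0, -0.2, -0.8]
width: 0.0003
```

```bash
python3 - <<'E'
from h import *
rel([0.46,-0.035,0.212],0)
rel([0.525,-0.040,0.212],0)
f=wrist();cv2.imwrite('pics/b_w.png',f['color'][:,:,::-1])
f=grab_frame('scene');cv2.imwrite('pics/b_s.png',cv2.resize(f['color'][150:330,150:330,::-1],(720,720))[:600])
E
```

```text
clock 2.55 pos [ 0.4001 -0.0749  0.2126] F [-0.02 -0.16 -0.76] q [-0.36  0.04  1.88  0.    1.22  1.21]
d [ 0.241 -0.158  0.003] r [-0.001 -0.001  0.004] dist 0.072 ang deg 0.4
clock 2.55 pos [ 0.4001 -0.0749  0.2126] F [-0.02 -0.16 -0.76] q [-0.36  0.04  1.88  0.    1.22  1.21]
d [ 0.501 -0.136  0.003] r [-0.001 -0.001  0.004] dist 0.13 ang deg 0.4
```

View pics/b_w.png

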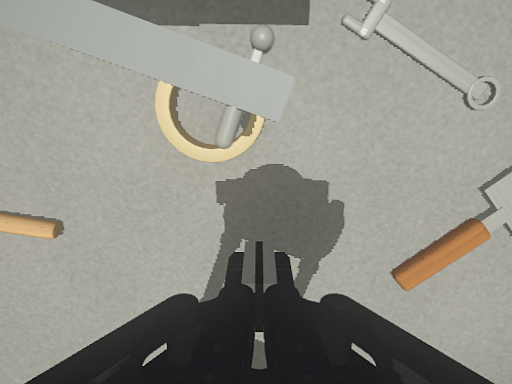

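View pics/b_s.png

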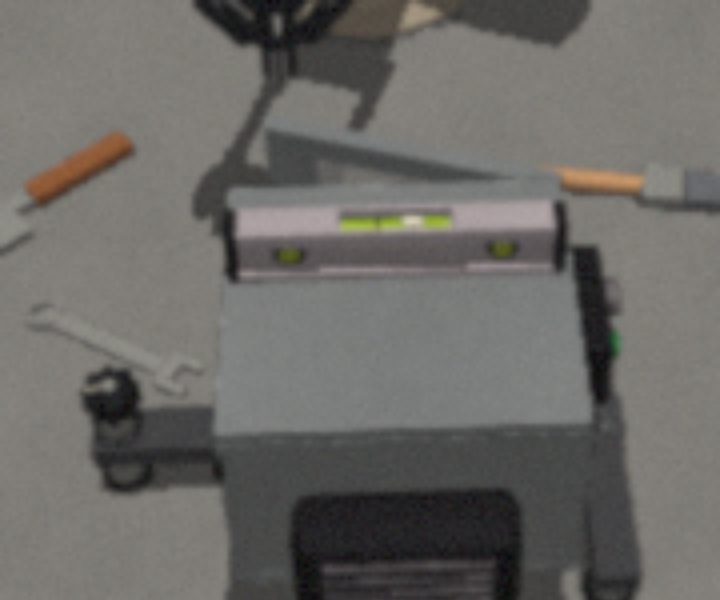

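The wrist view shows the closed fingers just in front of the door. The door's free edge is near (285,100), with the handle at (262,40) to (225,130). I'm pushing near 170 mm from the hinge.

Request:
apply_moves(targets=[{"claw": 1,"dx": 0.12,"dy": -0.14,"dz": 0,"rx": 0,"ry": 0,"rz": 0},{"claw": 1,"dx": 0.22,"dy": -0.15,"dz": 0,"rx": 0,"ry": 0,"rz": 0},{"claw": 1,"dx": 0.28,"dy": -0.15,"dz": 0,"rx": 0,"ry": 0,"rz": 0},{"claw": 1,"dx": 0.34,"dy": -0.15,"dz": 0,"rx": 0,"ry": 0,"rz": 0},{"claw": 1,"dx": 0.39,"dy": -0.14,"dz": 0,"rx": 0,"ry": 0,"rz": 0},{"claw": 1,"dx": 0.44,"dy": -0.14,"dz": 0,"rx": 0,"ry": 0,"rz": 0},{"claw": 1,"dx": 0.48,"dy": -0.13,"dz": 0,"rx": 0,"ry": 0,"rz": 0}])

```text
clock: 3.35
tool_pos: [0.5183, -0.0462, 0.2127]
tool_rot: [1.0, -0.0, -0.001, -0.0]
wrist_force: [-6.6, 2.2, 4.7]
width: -0.0001
```

```bash
python3 - <<'E'
from h import *
rel([0.525,-0.040,0.212],0)
f=wrist();cv2.imwrite('pics/c_w.png',f['color'][:,:,::-1])
f=grab_frame('top');cv2.imwrite('pics/c_t.png',cv2.resize(f['color'][90:230,200:360,::-1],(800,600)))
print([ (l,[x['location'] for x in pinpoint(l,f)][:1]) for l in ('door_push','door_hinge')])
E
```

```text
clock 3.35 pos [ 0.5183 -0.0462  0.2127] F [-6.59  2.24  4.7 ] q [-0.22  0.22  1.67  0.    1.26  1.35]
d [ 0.027 -0.025  0.003] r [-0.001  0.001 -0.001] dist 0.009 ang deg 0.1
[('door_push', [[0.53, -0.0442, 0.1948]]), ('door_hinge', [[0.554, 0.1286, 0.1967]])]
```

View pics/c_w.png

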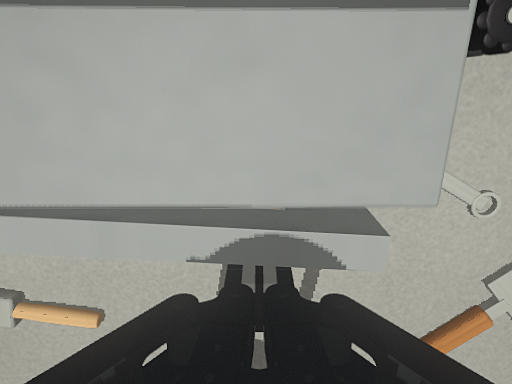

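View pics/c_t.png

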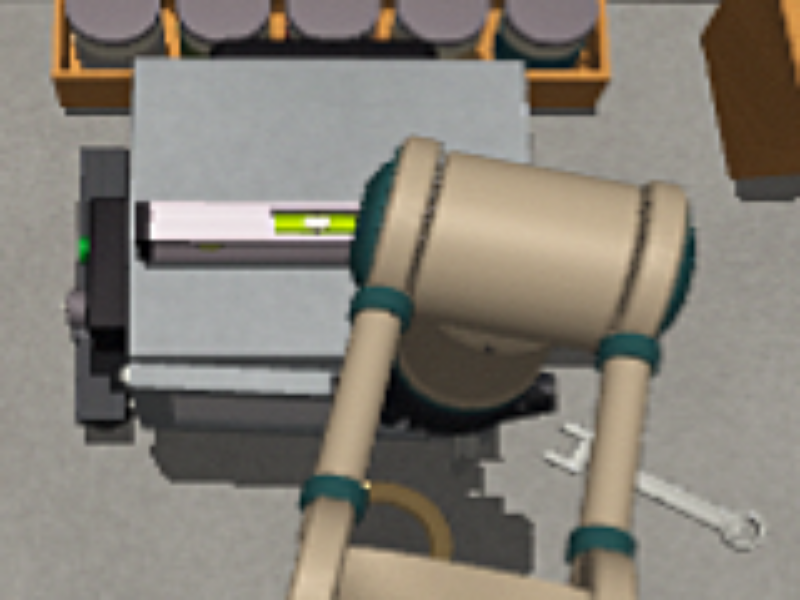

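The door is at the catch (contact force about 7 N), with a thin wedge-shaped gap still open at (340,222). I'm pushing on in small steps.

Request:
apply_moves(targets=[{"claw": 1,"dx": 0.02,"dy": 0,"dz": 0,"rx": 0,"ry": 0,"rz": 0},{"claw": 1,"dx": 0.035,"dy": 0,"dz": 0,"rx": 0,"ry": 0,"rz": 0},{"claw": 1,"dx": 0.05,"dy": 0,"dz": 0,"rx": 0,"ry": 0,"rz": 0}])

```text
clock: 3.85
tool_pos: [0.5285, -0.0459, 0.2129]
tool_rot: [1.0, 0.0, -0.002, 0.0]
wrist_force: [-13.4, -1.3, 8.5]
width: -0.0002
```

```bash
python3 - <<'E'
from h import *
rel([0.525,-0.040,0.212],0)
f=wrist();cv2.imwrite('pics/d_w.png',f['color'][:,:,::-1])
E
```

```text
clock 3.85 pos [ 0.5285 -0.0459  0.2129] F [-13.43  -1.31   8.51] q [-0.22  0.23  1.65 -0.    1.26  1.35]
d [-0.014 -0.024  0.004] r [0.    0.003 0.   ] dist 0.007 ang deg 0.3
```

View pics/d_w.png

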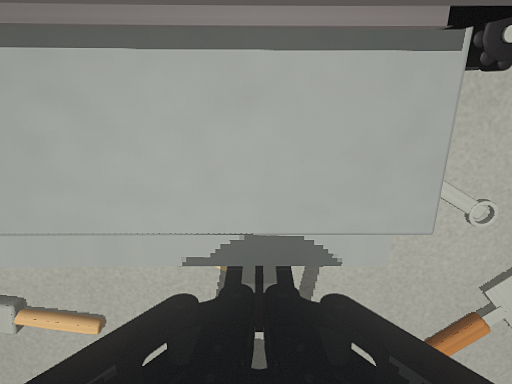

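The wedge is gone and the gap along the door's top edge is uniform (row 235), so the door is shut. I'm backing off, then rising over the level to read the bubble.

Request:
apply_moves(targets=[{"claw": 1,"dx": -0.1,"dy": 0,"dz": 0,"rx": 0,"ry": 0,"rz": 0},{"claw": 1,"dx": -0.2,"dy": 0,"dz": -0.05,"rx": 0,"ry": 0,"rz": 0},{"claw": 1,"dx": -0.2,"dy": 0,"dz": -0.25,"rx": 0,"ry": 0,"rz": 0},{"claw": 1,"dx": -0.1,"dy": -0.1,"dz": -0.45,"rx": 0,"ry": 0,"rz": 0},{"claw": 1,"dx": 0.1,"dy": -0.2,"dz": -0.53,"rx": 0,"ry": 0,"rz": 0},{"claw": 1,"dx": 0.28,"dy": -0.2,"dz": -0.53,"rx": 0,"ry": 0,"rz": 0},{"claw": 1,"dx": 0.28,"dy": -0.2,"dz": -0.53,"rx": 0,"ry": 0,"rz": 0},{"claw": 1,"dx": 0.28,"dy": -0.2,"dz": -0.53,"rx": 0,"ry": 0,"rz": 0}])

```text
clock: 4.7
tool_pos: [0.6026, 0.0046, 0.3443]
tool_rot: [1.0, 0.001, 0.0, -0.0]
wrist_force: [-1.0, 0.1, 1.0]
width: -0.0001
```

```bash
python3 - <<'E'
from h import *
rel([0.634,-0.203,0.095],0)
f=wrist();cv2.imwrite('pics/e_w.png',f['color'][:,:,::-1])
print([ (l,[(x['location'],x['confidence']) for x in pinpoint(l,f)][:2]) for l in ('door_push','level_mid','jack_grip','bubble')])
E
```

```text
clock 4.7 pos [0.6026 0.0046 0.3443] F [-1.01  0.05  0.95] q [-0.11  0.28  1.26  0.    1.6   1.46]
d [0.124 0.831 0.997] r [-0.    -0.     0.001] dist 0.326 ang deg 0.1Traceback (most recent call last):
  File "<stdin>", line 4, in <module>
ValueError: it knows: brush, door_hinge, door_push, jack_grip, level_mid, pot, scraper, shaker_top, spanner, spray, tape
```

View pics/e_w.png

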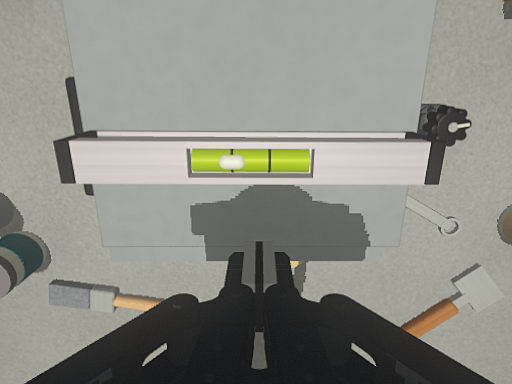

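The wrist view shows the bubble at px 219–244 and the lines at 232 and 269. That puts the bubble about 12 mm towards +x, which needs roughly 2.4 rad clockwise. I'm going over the knob now.

Request:
apply_moves(targets=[{"claw": 1,"dx": 0.124,"dy": 0.83,"dz": 0,"rx": 0,"ry": 0,"rz": 0},{"claw": 1,"dx": 0.124,"dy": 0.83,"dz": 0,"rx": 0,"ry": 0,"rz": 0},{"claw": 1,"dx": 0.124,"dy": 0.83,"dz": 0,"rx": 0,"ry": 0,"rz": 0},{"claw": 0.3,"dx": 0.124,"dy": 0.83,"dz": 0.3,"rx": 0,"ry": 0,"rz": -0.255},{"claw": -0.6,"dx": 0.124,"dy": 0.83,"dz": 0.4,"rx": 0,"ry": 0,"rz": -0.255},{"claw": -0.6,"dx": 0.124,"dy": 0.83,"dz": 0.4,"rx": 0,"ry": 0,"rz": -0.255},{"claw": -0.6,"dx": 0.124,"dy": 0.83,"dz": 0.4,"rx": 0,"ry": 0,"rz": -0.255}])

```text
clock: 5.6
tool_pos: [0.6288, -0.2042, 0.2419]
tool_rot: [0.98, 0.197, -0.003, -0.002]
wrist_force: [-0.0, -0.1, -0.2]
width: 0.0579
```

```bash
python3 - <<'E'
from h import *
rel([0.634,-0.203,0.095],0.4)
f=wrist();cv2.imwrite('pics/f_w.png',f['color'][:,:,::-1])
print(get_state()['width'],[ (l,[(x['location'],x['confidence']) for x in pinpoint(l,f)][:2]) for l in ('jack_grip','level_mid')])
print(proj(f,[[0.634,-0.203,0.112],[0.634,-0.203,0.1]]))
g=grab_frame('top');cv2.imwrite('pics/f_t.png',cv2.resize(g['color'][90:230,200:360,::-1],(800,600)))
E
```

```text
clock 5.6 pos [ 0.6288 -0.2042  0.2419] F [-0.01 -0.13 -0.19] q [-0.42  0.41  1.31 -0.    1.43  0.75]
d [0.024 0.007 0.587] r [-0.003  0.003 -0.002] dist 0.147 ang deg 0.4
0.06515892313691936 [('jack_grip', [([0.6366, -0.2049, 0.0979], 0.79)]), ('level_mid', [])]
[[260.11335605 178.93201186]
 [260.12451742 174.84073511]]
```

View pics/f_w.png

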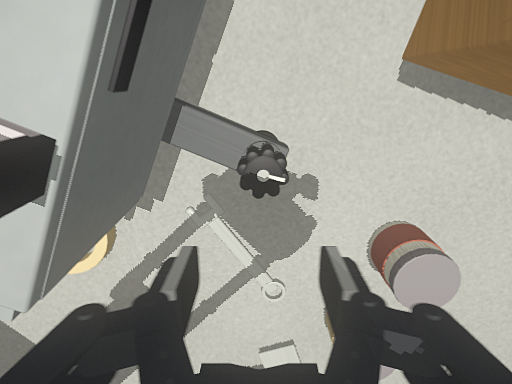

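View pics/f_t.png

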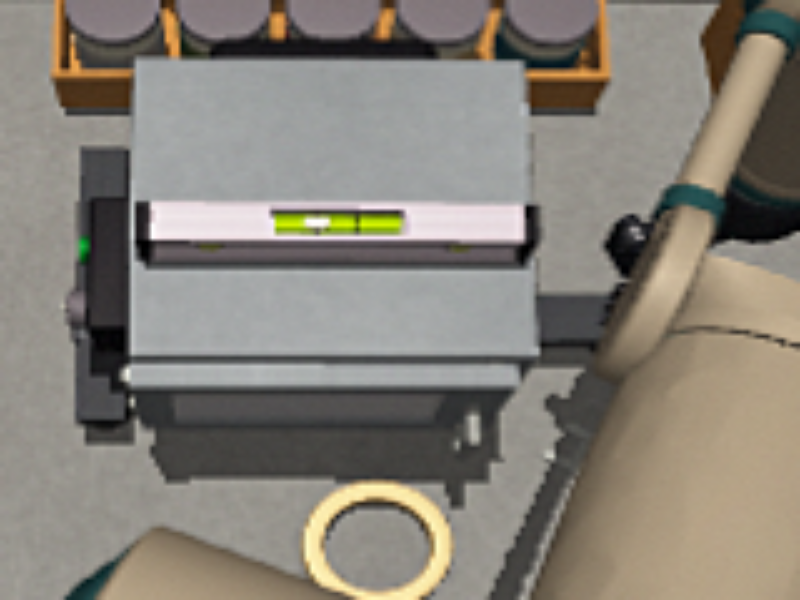

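Knob hub at (263,176) in the wrist view. The top camera still sees the bubble clear of the arm, with its centre about 320 and the vial's middle about 339 in the crop.

```bash
python3 - <<'E'
from h import *
s=get_state(); 
f=wrist()
for z in (0.1,0.113): print(ray_at_z(f,(263,176),z))
rel([0.636,-0.205,0.095],0.4)
E
```

```text
[ 0.6373818  -0.20563903  0.1       ]
[ 0.64068533 -0.20400938  0.113     ]
clock 5.85 pos [ 0.6323 -0.2028  0.2479] F [ 1.07 -0.86  0.49] q [-0.42  0.41  1.3   0.    1.43  0.76]
d [0.008 0.012 0.612] r [ 0.002 -0.002  0.   ] dist 0.153 ang deg 0.2
```

Request:
apply_moves(targets=[{"claw": -0.6,"dx": 0.01,"dy": 0.012,"dz": 0.2,"rx": 0,"ry": 0,"rz": 0},{"claw": -0.6,"dx": 0.01,"dy": 0.012,"dz": 0.4,"rx": 0,"ry": 0,"rz": 0},{"claw": -0.6,"dx": 0.01,"dy": 0.012,"dz": 0.52,"rx": 0,"ry": 0,"rz": 0},{"claw": -0.6,"dx": 0.01,"dy": 0.012,"dz": 0.62,"rx": 0,"ry": 0,"rz": 0},{"claw": -0.6,"dx": 0.01,"dy": 0.012,"dz": 0.62,"rx": 0,"ry": 0,"rz": 0},{"claw": -0.6,"dx": 0.01,"dy": 0.012,"dz": 0.62,"rx": 0,"ry": 0,"rz": 0}])

```text
clock: 6.45
tool_pos: [0.6361, -0.2049, 0.0918]
tool_rot: [0.98, 0.199, 0.001, 0.001]
wrist_force: [0.9, -0.7, 0.2]
width: 0.0685
```

```bash
python3 - <<'E'
from h import *
f=wrist();cv2.imwrite('pics/g_w.png',f['color'][:,:,::-1])
rel([0.6365,-0.205,0.093],0.4)
E
```

```text
clock 6.5 pos [ 0.6368 -0.2053  0.0927] F [-0.67  0.11  0.06] q [-0.42  0.52  1.51 -0.    1.11  0.75]
d [-0.001 -0.002 -0.001] r [ 0.002 -0.002  0.001] dist 0.001 ang deg 0.2
```

View pics/g_w.png

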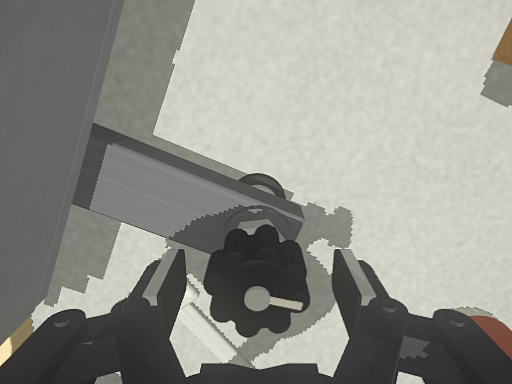

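The knob sits centred between the open pads (hub at (258,298), pads at 185 and 333). Closing.

Request:
apply_moves(targets=[{"claw": 1,"dx": 0,"dy": 0,"dz": 0,"rx": 0,"ry": 0,"rz": 0},{"claw": 1,"dx": 0,"dy": 0,"dz": 0,"rx": 0,"ry": 0,"rz": 0},{"claw": 1,"dx": 0,"dy": 0,"dz": 0,"rx": 0,"ry": 0,"rz": 0},{"claw": 1,"dx": 0,"dy": 0,"dz": 0,"rx": 0,"ry": 0,"rz": 0}], squeeze=40)

```text
clock: 6.9
tool_pos: [0.6358, -0.2041, 0.0929]
tool_rot: [0.98, 0.199, 0.001, -0.0]
wrist_force: [-1.2, 3.9, 6.7]
width: 0.042
```

```bash
cat >> h.py <<'E'
def bub(name,save=None):
    f=grab_frame(name) if name!='wrist' else wrist()
    im=f['color'].astype(float); 
    P=proj(f,[[0.636,0.01+0.036,0.278],[0.636,0.01-0.036,0.278]])
    c=P.mean(0); L=np.abs(P[0,0]-P[1,0])
    x0,x1=int(c[0]-0.8*L),int(c[0]+0.8*L); y0,y1=int(c[1]-14),int(c[1]+14)
    cr=im[y0:y1,x0:x1]
    if save: cv2.imwrite(save,cv2.resize(cr[:,:,::-1].astype(np.uint8),None,fx=8 if name!='wrist' else 4,fy=8 if name!='wrist' else 4,interpolation=cv2.INTER_NEAREST))
    return f,cr,(x0,y0),L/0.072
E
python3 - <<'E'
from h import *
print(get_state()['moment'],get_state()['wrist_force'])
for n in('top','scene'):
    f,cr,o,sc=bub(n,f'pics/h_{n}.png'); print(o,sc,cr.shape)
    sat=cr[:,:,1]-cr[:,:,2]
    r=np.argmax(sat.sum(1)); print(r)
    for k in(-1,0,1): print(cr[r+k,:,2].astype(int), cr[r+k,:,1].astype(int))
E
```

```text
[0.72883873 0.31469678 0.00814324] [-1.22375449  3.90947247  6.69414957]
(246, 128) 352.4618724892099 (28, 41, 3)
14
[229 229 229 229 230 230 231 242 248   0   0   0   0   0  67 255 255 255
 255 243   0   0   0   0   0   0   0   0   0   0   0   0   0   0 107 220
 236 231 229 228 230] [227 225 226 226 227 226 227 232 245 219 220 222 221 222 227 254 255 255
 255 253 201 221 221 225 209  91 232 224 222 221 220 221 222 215 186 202
 229 228 225 226 227]
[228 228 227 228 228 228 229 238 250   0   0   0   0   0  58 225 244 240
 243 197  15   0   0   0   0  30   0   0   0   0   0   0   0   6 133 212
 232 226 224 223 225] [223 223 224 225 224 225 225 228 238 242 244 245 244 244 241 233 249 250
 248 225 235 247 246 249 244 159 255 248 245 245 245 245 246 242 201 192
 225 221 220 219 220]
[230 230 231 229 230 229 229 238 255   0   0   0   0   0   0  29  71  79
 109   9   0   0   0   0   0   0   0   0   0   0   0   0   0  28 170 212
 235 230 229 230 227] [226 226 227 226 226 225 225 228 234 166 170 172 172 170 166 152 131  96
 151 121 175 173 175 176 162  78 182 176 176 174 175 178 176 181 193 1
[... 425 characters left out ...]
7 168 165 167 167 169 169 165 140  99  67  53  54  47  48  53  46  46
  50  46  49  47  44  63 116 171 184 184 175 147  83  50  54  53  56  79
 117 147 159 168 166 163 168] [165 166 164 164 165 165 167 160 150 155 165 164 165 164 162 163 163 149
 131 153 168 167 170 170 178 203 211 208 202 186 172 176 183 180 185 182
 172 154 158 165 164 162 163]
[167 167 169 167 166 167 167 163 143 116  82  68  78  77  78  77  72  75
  74  80  90  91  92  91 112 141 151 151 150 134 105  97  95  93  95 110
 135 146 160 160 162 158 157] [165 164 167 164 166 164 166 162 160 183 190 188 192 188 190 186 185 173
 152 176 192 190 189 181 181 179 177 173 178 175 172 178 181 179 181 179
 170 149 155 161 161 155 157]
```

View pics/h_top.png

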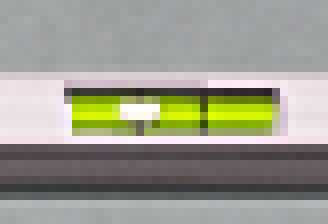

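View pics/h_scene.png

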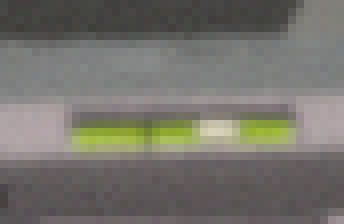

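Request:
apply_moves(targets=[{"claw": 1,"dx": 0,"dy": 0,"dz": 0,"rx": 0,"ry": 0,"rz": 0.08},{"claw": 1,"dx": 0,"dy": 0,"dz": 0,"rx": 0,"ry": 0,"rz": 0.16},{"claw": 1,"dx": 0,"dy": 0,"dz": 0,"rx": 0,"ry": 0,"rz": 0.24},{"claw": 1,"dx": 0,"dy": 0,"dz": 0,"rx": 0,"ry": 0,"rz": 0.32},{"claw": 1,"dx": 0,"dy": 0,"dz": 0,"rx": 0,"ry": 0,"rz": 0.4},{"claw": 1,"dx": 0,"dy": 0,"dz": 0,"rx": 0,"ry": 0,"rz": 0.48},{"claw": 1,"dx": 0,"dy": 0,"dz": 0,"rx": 0,"ry": 0,"rz": 0.5},{"claw": 1,"dx": 0,"dy": 0,"dz": 0,"rx": 0,"ry": 0,"rz": 0.5}])

```text
clock: 7.8
tool_pos: [0.6358, -0.2028, 0.0935]
tool_rot: [0.981, -0.192, 0.001, -0.002]
wrist_force: [-2.6, 7.6, 10.2]
width: 0.042
```

```bash
cat >> h.py <<'E'
def topb(save=None):
    f,cr,o,sc=bub('top',save)
    sat=cr[:,:,1]-cr[:,:,2]; r=np.argmax(sat.sum(1))
    out=[]
    for k in (-1,0):
        g=cr[r+k,:,2]; v=np.where(sat[r+k]>120)[0]; a,b=v.min(),v.max()
        w=np.clip(g[a:b+1],0,255); w=np.where(w>60,w,0) ; x=np.arange(a,b+1)
        w[:2]=0;w[-2:]=0
        # dark line positions in green
        mid=21.1+246-o[0]; c=(w*x).sum()/max(w.sum(),1)
        out.append((round(c,2),round((mid-c)/sc*1000,2)))
    return out,o,sc,cr[r-1,:,2].astype(int)
E
python3 - <<'E'
from h import *
s=get_state();print(s['wrist_force'].round(1),s['tool_pos'],s['joint_positions'].round(2),s['width'])
print(topb('pics/i.png'))
E
```

```text
[-2.6  7.6 10.2] [ 0.63575528 -0.20278031  0.09345108] [-0.41  0.52  1.51  0.    1.11  1.54] 0.0420346370595402
([(np.float64(17.79), np.float64(9.38)), (np.float64(17.77), np.float64(9.44))], (246, 128), np.float64(352.4618724892099), array([228, 229, 229, 229, 228, 229, 233, 243, 208,   0,   0,   0,   0,
         0,   0,  85, 255, 255, 255, 255, 243,   0,   0,   0,   0,   0,
         0,   0,   0,   0,   0,   0,   0,   0, 146, 250, 233, 230, 229,
       229, 229]))
```

View pics/i.png

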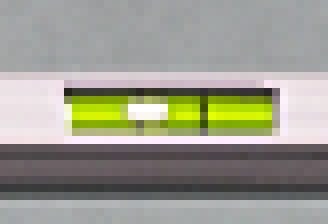

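Request:
apply_moves(targets=[{"claw": 1,"dx": -0.004,"dy": -0.01,"dz": -0.01,"rx": 0,"ry": 0,"rz": 0.08},{"claw": 1,"dx": -0.004,"dy": -0.01,"dz": -0.01,"rx": 0,"ry": 0,"rz": 0.16},{"claw": 1,"dx": -0.004,"dy": -0.01,"dz": -0.01,"rx": 0,"ry": 0,"rz": 0.24},{"claw": 1,"dx": -0.004,"dy": -0.01,"dz": -0.01,"rx": 0,"ry": 0,"rz": 0.32},{"claw": 1,"dx": -0.004,"dy": -0.01,"dz": -0.01,"rx": 0,"ry": 0,"rz": 0.4},{"claw": 1,"dx": -0.004,"dy": -0.01,"dz": -0.01,"rx": 0,"ry": 0,"rz": 0.48},{"claw": 1,"dx": -0.004,"dy": -0.01,"dz": -0.01,"rx": 0,"ry": 0,"rz": 0.5},{"claw": 1,"dx": -0.004,"dy": -0.01,"dz": -0.01,"rx": 0,"ry": 0,"rz": 0.5}])

```text
clock: 8.65
tool_pos: [0.6365, -0.2017, 0.0942]
tool_rot: [0.834, -0.552, 0.001, -0.001]
wrist_force: [2.5, 3.3, 2.3]
width: 0.0418
```

Request:
apply_moves(targets=[{"claw": 1,"dx": 0,"dy": 0,"dz": 0,"rx": 0,"ry": 0,"rz": 0},{"claw": 1,"dx": 0,"dy": 0,"dz": 0,"rx": 0,"ry": 0,"rz": 0},{"claw": 1,"dx": 0,"dy": 0,"dz": 0,"rx": 0,"ry": 0,"rz": 0},{"claw": 1,"dx": 0,"dy": 0,"dz": 0,"rx": 0,"ry": 0,"rz": 0},{"claw": 1,"dx": 0,"dy": 0,"dz": 0,"rx": 0,"ry": 0,"rz": 0},{"claw": 1,"dx": 0,"dy": 0,"dz": 0,"rx": 0,"ry": 0,"rz": 0},{"claw": 1,"dx": 0,"dy": 0,"dz": 0,"rx": 0,"ry": 0,"rz": 0},{"claw": 1,"dx": 0,"dy": 0,"dz": 0,"rx": 0,"ry": 0,"rz": 0}])

```text
clock: 9.45
tool_pos: [0.6365, -0.2017, 0.0942]
tool_rot: [0.834, -0.552, 0.001, -0.001]
wrist_force: [4.3, 3.9, 3.5]
width: 0.0417
```

```bash

python3 - <<'E'
from h import *
s=get_state();print(s['wrist_force'].round(1),s['tool_pos'],s['joint_positions'].round(2),s['width'])
print(topb('pics/j.png'))
E
```

```text
[4.3 3.9 3.5] [ 0.63651332 -0.2017239   0.0941946 ] [-0.41  0.52  1.51  0.    1.11  2.33] 0.04168790166172773
([(np.float64(19.59), np.float64(4.28)), (np.float64(19.61), np.float64(4.23))], (246, 128), np.float64(352.4618724892099), array([229, 229, 229, 229, 228, 230, 235, 241, 108,   0,   0,   0,   0,
         0,   0,   0,   0, 119, 255, 255, 255, 255, 166,   0,   0,   0,
         0,   0,   0,   0,   0,   0,   0,  67, 231, 240, 232, 230, 230,
       228, 228]))
```

View pics/j.png

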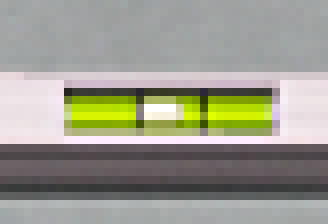

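Request:
apply_moves(targets=[{"claw": -0.6,"dx": 0,"dy": 0,"dz": 0,"rx": 0,"ry": 0,"rz": 0},{"claw": -0.6,"dx": 0,"dy": 0,"dz": 0,"rx": 0,"ry": 0,"rz": 0},{"claw": -0.6,"dx": 0,"dy": 0,"dz": 0,"rx": 0,"ry": 0,"rz": 0},{"claw": -0.6,"dx": 0,"dy": 0,"dz": 0,"rx": 0,"ry": 0,"rz": 0}])

```text
clock: 9.9
tool_pos: [0.6349, -0.2028, 0.0928]
tool_rot: [0.834, -0.552, -0.0, 0.0]
wrist_force: [0.7, -1.0, 0.5]
width: 0.0681
```

Request:
apply_moves(targets=[{"claw": -0.6,"dx": 0,"dy": 0,"dz": 0,"rx": 0,"ry": 0,"rz": -0.65},{"claw": -0.6,"dx": 0,"dy": 0,"dz": 0,"rx": 0,"ry": 0,"rz": -0.65},{"claw": -0.6,"dx": 0,"dy": 0,"dz": 0,"rx": 0,"ry": 0,"rz": -0.65},{"claw": -0.6,"dx": 0,"dy": 0,"dz": 0,"rx": 0,"ry": 0,"rz": -0.65},{"claw": -0.6,"dx": 0,"dy": 0,"dz": 0,"rx": 0,"ry": 0,"rz": -0.65},{"claw": -0.6,"dx": 0,"dy": 0,"dz": 0,"rx": 0,"ry": 0,"rz": -0.65},{"claw": -0.6,"dx": 0,"dy": 0,"dz": 0,"rx": 0,"ry": 0,"rz": -0.65},{"claw": -0.6,"dx": 0,"dy": 0,"dz": 0,"rx": 0,"ry": 0,"rz": -0.65}])

```text
clock: 10.7
tool_pos: [0.635, -0.2026, 0.0927]
tool_rot: [0.997, -0.075, -0.0, 0.0]
wrist_force: [-0.7, -0.7, 0.7]
width: 0.0683
```

```bash

python3 - <<'E'
from h import *
s=get_state();print(s['wrist_force'].round(1),s['tool_pos'],s['joint_positions'].round(2),s['width'])
print(topb('pics/k.png'))
f=wrist();cv2.imwrite('pics/k_w.png',f['color'][:,:,::-1])
E
```

```text
[-0.7 -0.7  0.7] [ 0.63503419 -0.20261865  0.09269971] [-0.41  0.52  1.51 -0.    1.11  1.31] 0.06834167829124059
([(np.float64(19.59), np.float64(4.28)), (np.float64(19.61), np.float64(4.21))], (246, 128), np.float64(352.4618724892099), array([228, 229, 228, 228, 229, 230, 234, 244, 128,   0,   0,   0,   0,
         0,   0,   0,   0, 116, 255, 255, 255, 255, 163,   0,   0,   0,
         0,   0,   0,   0,   0,   0,   0,  68, 234, 243, 232, 230, 230,
       228, 228]))
```

View pics/k_w.png

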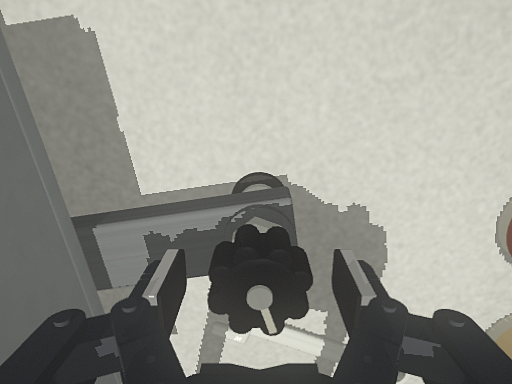

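View pics/k.png

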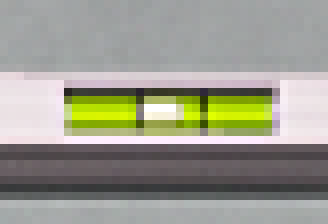

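The knob has followed 90° without slip. About 3–4 mm remains, so I regrasp and turn about 0.72 rad more.

Request:
apply_moves(targets=[{"claw": 1,"dx": 0,"dy": 0,"dz": 0,"rx": 0,"ry": 0,"rz": 0},{"claw": 1,"dx": 0,"dy": 0,"dz": 0,"rx": 0,"ry": 0,"rz": 0},{"claw": 1,"dx": 0,"dy": 0,"dz": 0,"rx": 0,"ry": 0,"rz": 0},{"claw": 1,"dx": 0,"dy": 0,"dz": 0,"rx": 0,"ry": 0,"rz": 0}])

```text
clock: 11.2
tool_pos: [0.6351, -0.2027, 0.093]
tool_rot: [0.997, -0.075, 0.0, 0.0]
wrist_force: [-1.7, -1.4, 1.2]
width: 0.042
```

Request:
apply_moves(targets=[{"claw": 1,"dx": 0,"dy": 0,"dz": 0,"rx": 0,"ry": 0,"rz": 0.08},{"claw": 1,"dx": 0,"dy": 0,"dz": 0,"rx": 0,"ry": 0,"rz": 0.16},{"claw": 1,"dx": 0,"dy": 0,"dz": 0,"rx": 0,"ry": 0,"rz": 0.24},{"claw": 1,"dx": 0,"dy": 0,"dz": 0,"rx": 0,"ry": 0,"rz": 0.32},{"claw": 1,"dx": 0,"dy": 0,"dz": 0,"rx": 0,"ry": 0,"rz": 0.4},{"claw": 1,"dx": 0,"dy": 0,"dz": 0,"rx": 0,"ry": 0,"rz": 0.46},{"claw": 1,"dx": 0,"dy": 0,"dz": 0,"rx": 0,"ry": 0,"rz": 0.46},{"claw": 1,"dx": 0,"dy": 0,"dz": 0,"rx": 0,"ry": 0,"rz": 0.46}])

```text
clock: 12.0
tool_pos: [0.6358, -0.2014, 0.0936]
tool_rot: [0.907, -0.421, 0.0, -0.001]
wrist_force: [0.5, 3.9, 5.7]
width: 0.0419
```

Request:
apply_moves(targets=[{"claw": -0.6,"dx": 0,"dy": 0,"dz": 0,"rx": 0,"ry": 0,"rz": 0},{"claw": -0.6,"dx": 0,"dy": 0,"dz": 0,"rx": 0,"ry": 0,"rz": 0},{"claw": -0.6,"dx": 0,"dy": 0,"dz": 0,"rx": 0,"ry": 0,"rz": 0},{"claw": -0.6,"dx": 0,"dy": 0,"dz": -0.2,"rx": 0,"ry": 0,"rz": 0},{"claw": -0.6,"dx": 0,"dy": 0,"dz": -0.4,"rx": 0,"ry": 0,"rz": 0},{"claw": -0.6,"dx": 0,"dy": 0,"dz": -0.6,"rx": 0,"ry": 0,"rz": 0},{"claw": -0.6,"dx": 0,"dy": 0,"dz": -0.8,"rx": 0,"ry": 0,"rz": 0},{"claw": -0.6,"dx": 0,"dy": 0,"dz": -1,"rx": 0,"ry": 0,"rz": 0}])

```text
clock: 12.8
tool_pos: [0.6347, -0.2026, 0.3447]
tool_rot: [0.907, -0.422, 0.0, 0.0]
wrist_force: [0.7, 0.4, 0.3]
width: 0.0683
```

```bash

python3 - <<'E'
from h import *
s=get_state();print(s['wrist_force'].round(1),s['tool_pos'],s['joint_positions'].round(2),s['width'])
print(topb('pics/l.png'))
rel([0.6,0.01,0.345],0)
E
```

```text
[0.7 0.4 0.3] [ 0.63473153 -0.20260833  0.34469869] [-0.41  0.39  1.1  -0.    1.66  2.03] 0.06829284995124571
([(np.float64(20.77), np.float64(0.93)), (np.float64(20.75), np.float64(1.0))], (246, 128), np.float64(352.4618724892099), array([229, 229, 230, 229, 229, 231, 235, 207, 102,   0,   0,   0,   0,
         0,   0,   0,   0,   0,  91, 255, 255, 255, 255, 238,   0,   0,
         0,   0,   0,   0,   0,   0,   0,   0, 161, 246, 233, 229, 229,
       230, 228]))
clock 12.85 pos [ 0.6376 -0.2038  0.3548] F [ 2.67 -0.44  7.34] q [-0.41  0.38  1.08 -0.    1.66  2.03]
d [-0.752 -0.435  0.031] r [-0.    -0.011 -0.555] dist 0.217 ang deg 50.0
```

View pics/l.png

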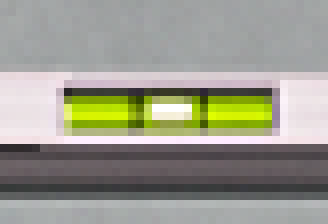

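Looks close to centred. I'm going over the level for the finer wrist view.

Request:
apply_moves(targets=[{"claw": 1,"dx": -0.75,"dy": -0.435,"dz": 0.03,"rx": 0,"ry": 0,"rz": -0.555},{"claw": 1,"dx": -0.75,"dy": -0.435,"dz": 0.03,"rx": 0,"ry": 0,"rz": -0.555},{"claw": 1,"dx": -0.75,"dy": -0.435,"dz": 0.03,"rx": 0,"ry": 0,"rz": -0.555},{"claw": 1,"dx": -0.75,"dy": -0.435,"dz": 0.03,"rx": 0,"ry": 0,"rz": -0.555},{"claw": 1,"dx": -0.75,"dy": -0.435,"dz": 0.03,"rx": 0,"ry": 0,"rz": -0.555},{"claw": 1,"dx": -0.75,"dy": -0.435,"dz": 0.03,"rx": 0,"ry": 0,"rz": -0.555},{"claw": 1,"dx": -0.75,"dy": -0.435,"dz": 0.03,"rx": 0,"ry": 0,"rz": -0.555},{"claw": 1,"dx": -0.75,"dy": -0.435,"dz": 0.03,"rx": 0,"ry": 0,"rz": -0.555}])

```text
clock: 13.65
tool_pos: [0.5978, 0.0108, 0.3349]
tool_rot: [1.0, -0.001, -0.0, 0.0]
wrist_force: [-1.1, -1.0, 0.2]
width: -0.0002
```

```bash

python3 - <<'E'
from h import *
f=wrist();im=f['color'];cv2.imwrite('pics/m_w.png',cv2.resize(im[100:260,130:390,::-1],(780,480)))
g=im.astype(int)
for r in (152,156,160,164,168): print(r,g[r,180:320,2].tolist())
rel([0.636,0.01,0.30],0)
print([(x['location'],x['confidence']) for x in pinpoint('level_mid',f)],[(x['location'],x['confidence']) for x in pinpoint('shaker_top',f)])
E
```

```text
152 [210, 211, 211, 212, 211, 212, 212, 211, 213, 222, 163, 106, 104, 109, 108, 72, 57, 61, 63, 62, 60, 62, 61, 59, 62, 60, 60, 61, 58, 62, 60, 58, 60, 58, 58, 57, 56, 58, 55, 58, 57, 60, 57, 57, 59, 57, 57, 52, 57, 56, 56, 56, 57, 55, 54, 56, 65, 68, 71, 58, 54, 57, 56, 56, 55, 44, 73, 178, 191, 192, 193, 195, 195, 194, 195, 194, 195, 195, 195, 195, 195, 195, 195, 195, 195, 195, 193, 194, 189, 189, 147, 75, 50, 52, 56, 54, 60, 66, 67, 68, 57, 56, 58, 56, 57, 55, 58, 56, 57, 55, 58, 56, 54, 56, 54, 57, 54, 56, 56, 54, 55, 58, 54, 58, 55, 53, 54, 57, 55, 57, 56, 56, 58, 56, 54, 56, 56, 56, 57, 56]
156 [207, 208, 208, 208, 208, 209, 209, 209, 209, 216, 180, 115, 104, 109, 106, 80, 73, 78, 77, 77, 76, 77, 78, 79, 78, 77, 76, 80, 79, 75, 79, 77, 79, 77, 78, 78, 80, 78, 76, 77, 77, 78, 76, 78, 77, 78, 77, 78, 77, 78, 80, 78, 77, 80, 80, 76, 83, 83, 84, 73, 74, 81, 81, 77, 63, 174, 195, 199, 201, 207, 210, 221, 229, 230, 229, 229, 230, 230, 229, 229, 229, 229, 229, 228, 229, 230, 226, 213, 204, 201, 194, 191, 128, 72, 79, 62, 62, 77, 82, 84, 76, 75, 75, 76, 74, 75, 74, 75, 73, 78, 74, 74, 
[... 1628 characters left out ...]
247, 244, 244, 244, 245, 244, 245, 245, 245, 245, 245, 245, 245, 244, 245, 245, 245, 245, 244, 245, 244, 245, 244, 243, 245, 244, 244, 244, 244, 244, 244, 244, 244, 245, 248, 187, 141, 141, 230, 246, 244, 244, 244, 244, 244, 244, 244, 244, 244, 244, 243, 243, 243, 243, 243, 243, 242, 242, 242, 242, 242, 242, 242, 242, 242, 242, 242, 242, 242, 241, 241, 241, 241, 240, 241, 240, 239, 235, 233]
clock 13.7 pos [0.5979 0.0105 0.3349] F [-0.12 -0.5  -0.24] q [-0.1   0.28  1.29 -0.    1.58  1.47]
d [0.153 0.002 0.14 ] r [ 0.     0.    -0.002] dist 0.052 ang deg 0.2
[([0.6367, 0.0104, 0.2809], 0.63)] [([0.6703, 0.0097, 0.2338], 0.68), ([0.4256, 0.3738, 0.0022], 0.37), ([0.34, 0.2455, 0.0024], 0.36)]
```

View pics/m_w.png

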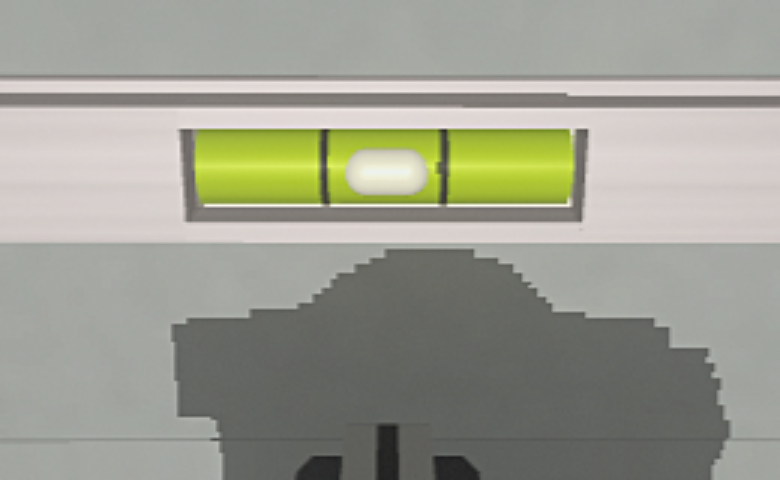

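Bubble centre is at col 258.5 and the lines' middle at 257.7, so the bubble is about -0.5 mm, untouched and settled. Now I press down.

Request:
apply_moves(targets=[{"claw": 1,"dx": 0.15,"dy": 0,"dz": 0,"rx": 0,"ry": 0,"rz": 0},{"claw": 1,"dx": 0.155,"dy": 0,"dz": 0.06,"rx": 0,"ry": 0,"rz": 0},{"claw": 1,"dx": 0.155,"dy": 0,"dz": 0.12,"rx": 0,"ry": 0,"rz": 0},{"claw": 1,"dx": 0.155,"dy": 0,"dz": 0.14,"rx": 0,"ry": 0,"rz": 0},{"claw": 1,"dx": 0.155,"dy": 0,"dz": 0.14,"rx": 0,"ry": 0,"rz": 0},{"claw": 1,"dx": 0.155,"dy": 0,"dz": 0.14,"rx": 0,"ry": 0,"rz": 0}])

```text
clock: 14.4
tool_pos: [0.6368, 0.0108, 0.301]
tool_rot: [1.0, -0.0, 0.001, 0.0]
wrist_force: [0.4, -0.1, -0.4]
width: 0.0004
```

```bash

python3 - <<'E'
from h import *
f=wrist();im=f['color'];cv2.imwrite('pics/n_w.png',im[:,:,::-1])
rel([0.6367,0.0105,0.294],0)
E
```

```text
clock 14.45 pos [0.6369 0.0109 0.3013] F [ 0.05  0.42 -0.81] q [-0.09  0.35  1.26 -0.    1.53  1.48]
d [-0.001  0.002  0.029] r [ 0.    -0.001 -0.   ] dist 0.007 ang deg 0.1
```

View pics/n_w.png

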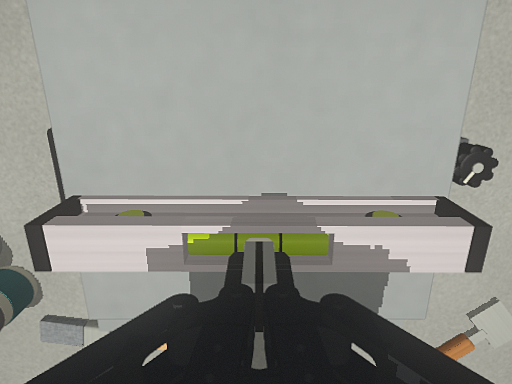

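The fingertips are at (259,240), centred over the vial and across the level's width. Descending slowly.

Request:
apply_moves(targets=[{"claw": 1,"dx": 0,"dy": 0,"dz": 0.01,"rx": 0,"ry": 0,"rz": 0},{"claw": 1,"dx": 0,"dy": 0,"dz": 0.02,"rx": 0,"ry": 0,"rz": 0},{"claw": 1,"dx": 0,"dy": 0,"dz": 0.028,"rx": 0,"ry": 0,"rz": 0},{"claw": 1,"dx": 0,"dy": 0,"dz": 0.034,"rx": 0,"ry": 0,"rz": 0},{"claw": 1,"dx": 0,"dy": 0,"dz": 0.034,"rx": 0,"ry": 0,"rz": 0},{"claw": 1,"dx": 0,"dy": 0,"dz": 0.034,"rx": 0,"ry": 0,"rz": 0}])

```text
clock: 15.05
tool_pos: [0.6365, 0.0111, 0.2941]
tool_rot: [1.0, 0.0, 0.001, 0.0]
wrist_force: [-1.8, 0.5, 7.9]
width: -0.0002
```

Request:
apply_moves(targets=[{"claw": 1,"dx": 0,"dy": 0,"dz": 0.004,"rx": 0,"ry": 0,"rz": 0},{"claw": 1,"dx": 0,"dy": 0,"dz": 0.004,"rx": 0,"ry": 0,"rz": 0},{"claw": 1,"dx": 0,"dy": 0,"dz": 0.004,"rx": 0,"ry": 0,"rz": 0},{"claw": 1,"dx": 0,"dy": 0,"dz": 0.004,"rx": 0,"ry": 0,"rz": 0},{"claw": 1,"dx": 0,"dy": 0,"dz": 0.004,"rx": 0,"ry": 0,"rz": 0},{"claw": 1,"dx": 0,"dy": 0,"dz": 0.004,"rx": 0,"ry": 0,"rz": 0},{"claw": 1,"dx": 0,"dy": 0,"dz": 0.004,"rx": 0,"ry": 0,"rz": 0},{"claw": 1,"dx": 0,"dy": 0,"dz": 0.004,"rx": 0,"ry": 0,"rz": 0}])

```text
clock: 15.85
tool_pos: [0.6365, 0.0111, 0.2941]
tool_rot: [1.0, 0.0, 0.002, 0.0]
wrist_force: [-2.6, 0.6, 10.7]
width: 0.0003
```

```bash

python3 - <<'E'
from h import *
g=grab_frame('scene'); im=g['color']
cv2.imwrite('pics/o_s.png',cv2.resize(im[150:330,150:330,::-1],(600,600)))
cv2.imwrite('pics/o_s2.png',cv2.resize(im[185:220,215:280,::-1],(780,420),interpolation=cv2.INTER_CUBIC))
f=wrist();cv2.imwrite('pics/o_w.png',f['color'][:,:,::-1])
for l in ('tape','spanner','pot_a','scraper','brush','spray','level_mid'): print(l,[(x['location'],x['confidence']) for x in pinpoint(l,g)][:3])
s=get_state();print(s['clock'],s['wrist_force'])
E
```

```text
tape []
spanner []
pot_a [([0.4319, 0.3735, 0.0029], 0.92), ([0.5843, -0.4082, -0.0021], 0.89), ([0.5063, -0.2329, 0.0023], 0.63)]
scraper [([0.3344, -0.3148, 0.0014], 0.65)]
brush [([0.3423, 0.2404, -0.0006], 0.82)]
spray [([0.4982, 0.4113, 0.0019], 0.89)]
level_mid [([0.6636, 0.5312, 0.0468], 0.96), ([0.638, 0.0061, 0.284], 0.75)]
16.3 [-2.95878888 -0.01238718 11.07493514]
```

View pics/o_s.png

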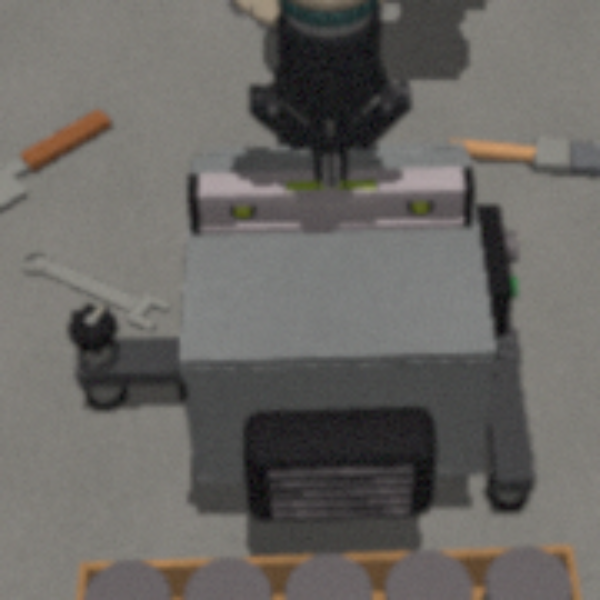

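View pics/o_s2.png

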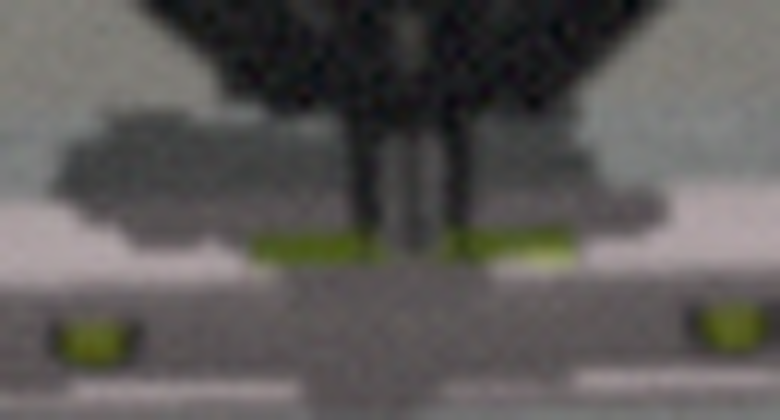

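View pics/o_w.png

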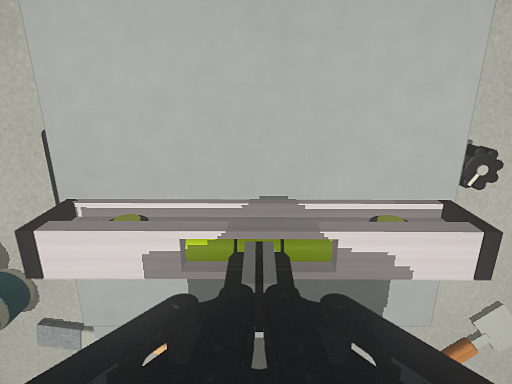

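The fingers hide the bubble here. I'll shift the press 50 mm towards the fixed feet so the bubble can be seen under load.

Request:
apply_moves(targets=[{"claw": 1,"dx": 0,"dy": 0,"dz": -0.03,"rx": 0,"ry": 0,"rz": 0},{"claw": 1,"dx": 0,"dy": 0,"dz": -0.05,"rx": 0,"ry": 0,"rz": 0},{"claw": 1,"dx": 0,"dy": -0.1,"dz": -0.05,"rx": 0,"ry": 0,"rz": 0},{"claw": 1,"dx": 0,"dy": -0.2,"dz": -0.05,"rx": 0,"ry": 0,"rz": 0},{"claw": 1,"dx": 0,"dy": -0.2,"dz": -0.05,"rx": 0,"ry": 0,"rz": 0},{"claw": 1,"dx": 0,"dy": -0.2,"dz": -0.02,"rx": 0,"ry": 0,"rz": 0},{"claw": 1,"dx": 0,"dy": -0.2,"dz": -0.012,"rx": 0,"ry": 0,"rz": 0},{"claw": 1,"dx": 0,"dy": -0.2,"dz": -0.006,"rx": 0,"ry": 0,"rz": 0}])

```text
clock: 17.1
tool_pos: [0.6366, 0.0607, 0.294]
tool_rot: [1.0, -0.0, 0.001, -0.0]
wrist_force: [-2.7, 2.9, 13.7]
width: -0.0001
```

Request:
apply_moves(targets=[{"claw": 1,"dx": 0,"dy": 0,"dz": 0.006,"rx": 0,"ry": 0,"rz": 0},{"claw": 1,"dx": 0,"dy": 0,"dz": 0.006,"rx": 0,"ry": 0,"rz": 0},{"claw": 1,"dx": 0,"dy": 0,"dz": 0.006,"rx": 0,"ry": 0,"rz": 0},{"claw": 1,"dx": 0,"dy": 0,"dz": 0.006,"rx": 0,"ry": 0,"rz": 0},{"claw": 1,"dx": 0,"dy": 0,"dz": 0.006,"rx": 0,"ry": 0,"rz": 0},{"claw": 1,"dx": 0,"dy": 0,"dz": 0.006,"rx": 0,"ry": 0,"rz": 0},{"claw": 1,"dx": 0,"dy": 0,"dz": 0.006,"rx": 0,"ry": 0,"rz": 0},{"claw": 1,"dx": 0,"dy": 0,"dz": 0.006,"rx": 0,"ry": 0,"rz": 0}])

```text
clock: 17.9
tool_pos: [0.6366, 0.0607, 0.294]
tool_rot: [1.0, -0.0, 0.002, -0.001]
wrist_force: [-3.8, 1.5, 14.3]
width: -0.0003
```

```bash

python3 - <<'E'
from h import *
f=wrist();im=f['color'];cv2.imwrite('pics/p_w.png',cv2.resize(im[150:340,200:480,::-1],(800,543)))
print([(x['location'],x['confidence']) for x in pinpoint('level_mid',f)],[(x['location'],x['confidence']) for x in pinpoint('shaker_top',f)])
g=grab_frame('top')
cv2.imwrite('pics/p_t.png',cv2.resize(g['color'][:,:,::-1],(800,600)))
s=get_state();print(s['clock'],s['wrist_force'],s['tool_pos'])
E
```

```text
[([0.6384, 0.0125, 0.2794], 0.87)] [([0.6705, 0.0077, 0.2371], 0.97)]
18.1 [-2.39754593  2.40800847 13.38805955] [0.63659504 0.06074072 0.2940346 ]
```

View pics/p_w.png

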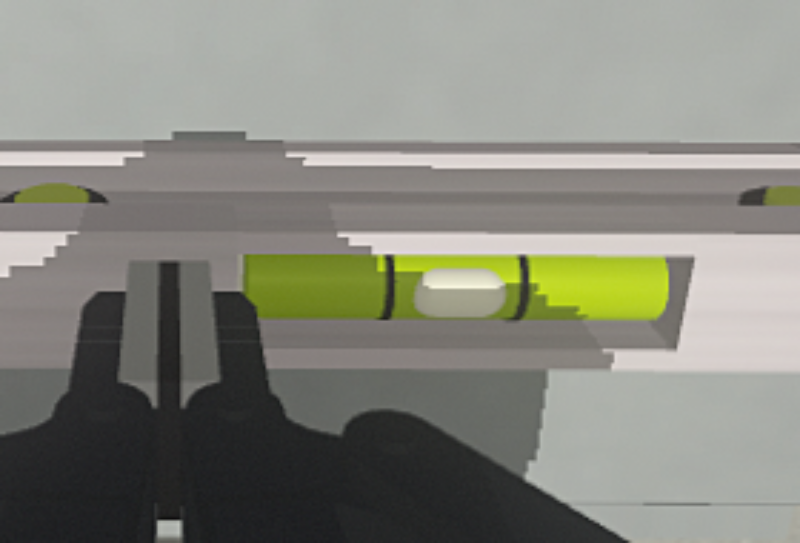

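View pics/p_t.png

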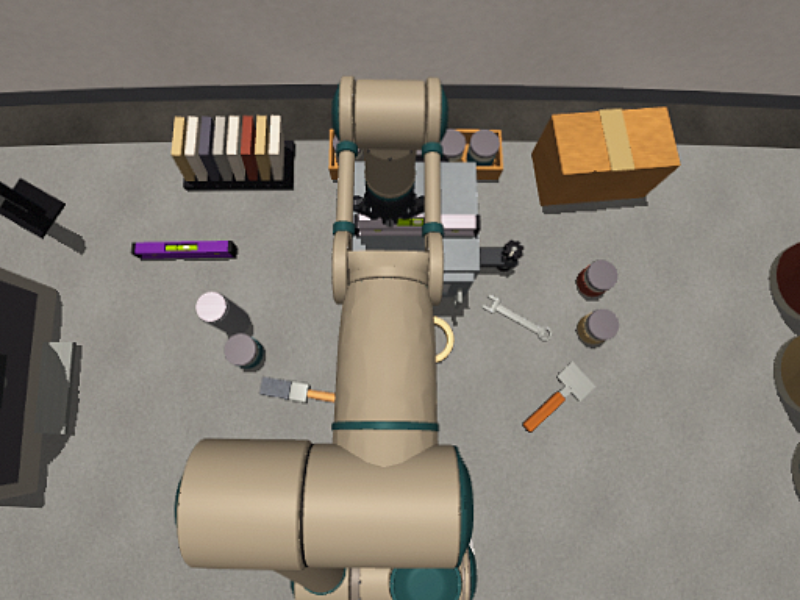

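Under a 13–14 N press the bubble spans 414–506 in the crop and the lines are at 389 and 523. That is about -0.7 mm, so still centred. All bystanders are where they were in the first picture. Handing in.

```bash
python3 -c "
from station import *
print(close_job()); s=get_state(); print(s['clock'],s['wrist_force'])"
```

```text
the job is handed in; nothing more can be done
None
the job is handed in; nothing more can be done
```

The job is handed in at about 18 s: door shut, machine levelled, and the fingers still pressing the level flat on the top.

- **Door:** I pushed it over its catch with the closed fingers, up to 13 N. The wrist picture then showed the gap closed and even along its edge. I judged it shut from that picture and never read the angle.
- **Levelling foot:** I turned the knob about 2.3 rad clockwise in two grasps. With nothing touching the level, the close wrist picture put the bubble at about -0.5 mm.
- **Pressing:** My first press, over the vial, hid the bubble, so I moved it 50 mm towards the fixed feet. There the wrist sensor read about 13–14 N down and the bubble read about -0.7 mm, against the 3 mm allowed.
- **Level:** It lies straight across the top, about 33 mm from the top's centre.
- **Bystanders:** The last top picture showed none moved where visible; the arm hid part of the brush and the tape. The network missed the tape and spanner in a scene picture, but both show in the top picture where they began.

The coarse top-camera reading of the bubble (+0.9 mm) differed from the wrist reading. It used the level's starting position as its reference, and the level had since shifted about 1 mm, so I relied on the wrist picture.

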